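# Show the trainee the next two parts

## Robot

A 6-joint arm with a two-finger parallel gripper is mounted at the origin on the work surface. World frame = base frame: x ahead of the robot, y to its left, z up, the work surface at z = 0. Lengths are in m, angles in rad, forces in N, time in s.
With the tool pointing down it reaches from about 0.25 to 0.8 m from the base axis. Payload 8.5 kg.
Tool frame: the origin (TCP) lies at the very end of the fingers, on their centre line; the grasp point (between the pads) lies 19 mm behind it (ctrl.grasp_offset is the distance from the TCP to the grasp point, in m); z points along the fingers, y is the direction in which the jaws open and shut (so a half turn about z gives the same grasp; the last joint's range is limited). The gripper opens to 85 mm and grips with 20 to 120 N. Pads are 22 mm wide; open, the fingers measure 114 mm over their backs; the gripper's body (76 mm by 85 mm) begins 54 mm behind the grasp point. The pads swing forward as they close: fully open they stand 13 mm farther back than shut.
Start: joints at [1.1, 0.238, -0.013, 1.319, 0, 1.571], TCP at [0.238, 0.468, 0.231] pointing down, gripper open.
Joint ranges: [-2.66, 2.66], [-1.03, 1.9], [-1.14, 1.46], [-1.82, 2.27], [-1.45, 1.34], [-3.14, 3.14]. Speed limits (rad/s): [2.22, 2.22, 2.79, 3.14, 3.14, 3.14].

## Interface

Orientations are given as a unit quaternion [x, y, z, w].
In Python, from station import telemetry, viewer, sign_off, nets, ctrl gives the robot as it stands. The module is installed in compiled form; this text tells all that it offers.
- The arm moves only by the tool arm_command, never from a script. Its argument "rows" is a list that holds one entry, the list of rows, each a list of 7 numbers: the shift along the world's x, y, z in mm, then the turn, a rotation vector about the world's x, y, z in rad, then the finger opening in mm, from 0 to 85.4. A call has exactly 10 rows; each row shifts and turns the pose as measured when the row begins; what a row does not reach is not made up. A row lasts 1/8 s, in which the tool goes at most 62.5 mm and 10.7 degrees, less where a joint would pass 70% of its speed; a pose out of reach is approached as far as the arm can. A call with a gripper value outside its range is refused whole. The fingers move at their own pace and stop on an object; the grip force is fixed at half the most. Time passes only in rows, so rows that do not move let the fingers close, or fill a call up. It gives the time, the measured TCP pose, the force and the opening at its end, in the units of the state.
- telemetry.get_obs(): the state, without advancing time (a new reading comes with each control period).
- viewer.grab_frame(name): name is "scene" or "top" or "wrist"; returns a dict with "color" (480x640x3 uint8, red, green, blue), "depth" (480x640 float32, m along the optical axis (not along the pixel's ray), 0 where there is no reading), "vfov" (degrees; the focal length in pixels is half the picture's height over the tangent of half this angle, whatever the lens; pixels are square), "cx", "cy" (the principal point, pixels), "dist_coeffs" ([k1, k2, p1, p2, k3] as OpenCV has them; the pictures are not rectified), "R" (3x3) and "t" (3): a world point X has camera coordinates R X + t; the wrist camera has in their place "mount" (4x4, takes a point from camera to tool coordinates, whose origin is the TCP and whose axes are the flange's). Camera axes: x right, y down, z forward; pixel columns grow to the right and rows downward; lengths in m; the calibration is good to about 2 mm. A picture is of the moment at which its call begins: read the wrist's pose just before it.
- sign_off(): hands the job in, once; it reports no verdict.
Trained networks look in a picture, given as the dict that the camera call returned (one of the last four; its "shot" number tells which), for a name from the list of things; names that differ only in an ending like _2 or _b are one class to them, and where a whole thing is asked for, a point or a joint stands for the part that bears it (a point fixed in the world has none). Each returns a list of dicts, best first, with "conf" (0 to 1); they miss things now and then, are a little off and sometimes report something else, mostly with a low value. They report only what shows in the picture. A call takes as long as a camera call. They do not tell look-alikes from the thing itself.
- nets.cut_out(picture, target): "pixels" (480x640 bool, what is visible of it).
- nets.tip_of(picture, target): "centre" ([x, y, z] in m, in the coordinates of the camera as it stood for that picture, good to about 4 mm: a listed point, or the origin of a listed thing).
The state is a dict: "clock": time; "qpos": joint angles; "qd": joint speeds; "effort": joint torques, N m; "tool_pos": TCP position; "eef_rot": TCP orientation; "contact_force": force on the tool from outside, world axes, zero at the start; "ft_torque": the same for the moment, N m; "gripper_width": finger opening in m.
Only numpy, scipy, OpenCV 4.12 (cv2) and the standard library are available. Lean on these libraries where they do the work, as an engineer would, in place of code of your own. Each camera call takes 0.05 s, during which the arm holds its last target. There are 200 camera calls.

## Task

Show the trainee which parts of the kit come next: from straight above, point with the fingertips at the middle of the bearing block and then at the middle of the larger of the two flanged hubs, about 3 cm above its top (never more than 5 cm), dwelling two seconds over each. Then press the wide push button fully down to confirm the step, let it come back up and move clear. Touch nothing but that button, lift nothing, and stay well above the other things in between so that you point at none of them.

Things in the scene. Friction and masses are not known exactly. Their poses are not given: they have to be found in the camera images.
- block_top (a point): centre of the very top of the bearing block (loose, bare aluminium, standing upright in the tray): a foot plate 86 mm long (along its y), 30 mm wide and 12 mm high with two bolt heads, carrying a round housing 48 mm across whose bore axis lies level along its x; 50 mm high overall. z axis up.
- bearing_block: origin: centre of its underside. The same bearing block; y along its foot plate, z up.
- big_hub_top (a point): centre of the top of the boss of the larger flanged hub (loose, bare aluminium): a round flange 68 mm across and 10 mm thick lying flat, with a central boss 36 mm across; 34 mm high overall. z axis up.
- big_hub: origin: centre of its underside. The same larger flanged hub.
- small_hub: origin: centre of its underside. The smaller flanged hub, not to be pointed at: same shape and metal, flange 44 mm across and 8 mm thick, boss 22 mm across, 24 mm high overall.
- collar: origin: centre of its underside. Plain aluminium ring, 58 mm outside, 32 mm bore, 20 mm high.
- bracket: origin: centre of its underside. Aluminium angle bracket, foot 50 x 40 x 6 mm, upright plate 46 mm high at its +x edge.
- spacer: origin: centre of its underside. Plain aluminium cylinder, 32 mm across, 30 mm high.
- tray: Shallow open blue kit tray, fixed, 270 mm (its x) by 390 mm (its y), rim 22 mm high, floor 4 mm above the table; origin: centre of its underside. The six metal parts stand in it in two rows of three, in any order, about 120 mm from centre to centre.
- wide_button_top (a point): centre of the top of the wide white push button (44 mm across) on a black housing on the grey push-button station; z axis up. It is pressed straight down.
- wide_button (a joint): travel of the wide button in m: 0 released, 0.006 fully down. A spring returns it; about 5 N takes it fully down.
- wide_station: Grey box 70 x 70 x 40 mm that carries the wide button, fixed to the table; origin: centre of its underside.
- narrow_station: An identical grey box, 70 x 70 x 40 mm, fixed, that carries the narrow white button (22 mm across; its top stands as high over the table as the wide one's), not to be touched; origin: centre of its underside.
- mouse: Black computer mouse, 105 x 60 x 32 mm, loose at the left of the tray; origin: centre of its underside.
- charger: Black laptop power brick, 60 x 130 x 32 mm, loose beyond the tray; origin: centre of its underside.
- flask: Steel drinking flask with a black cap, 72 mm across and 190 mm high, loose at the far left; origin: centre of its underside.
Things that resemble listed ones, but are neither listed nor needed, are in the scene too. What is shaped like the bearing_block but orange is not meant.

How it is judged:
By the outcome, as a careful person would: the job done as asked, in the order asked, and still so for the second after the job is handed in, with the robot touching nothing.
It also fails if it takes over 51 s, if anything falls off the work surface, if the arm or the gripper's body presses on something with over 40 N, if the wrist force passes 120 N, or if a joint passes its speed limit or range.

## Working session

There is one attempt and no reset: what is moved stays moved. The work goes in short steps, Python scripts to look and compute and a tool call to move; the robot and the scene stay as the last step left them, time stands still between calls to the robot, and variables do not carry over. Pictures are saved under pics/ and viewed, on a budget of 10 in all, crops included, one or two more only if the job needs it, and the job is handed in when it is done.

Besides the shell and the picture viewer there is one more tool, called after ">>>" as name([rows], argument=value, ...), one row to a line, values as JSON. arm_command: Moves the arm, as the interface text tells. Its arguments: {"type":"object","properties":{"rows":{"type":"array","items":{"type":"array","items":{"type":"array","items":{"type":"number"}}}}},"required":["rows"]}

```bash
mkdir -p pics; cat > h.py <<'E'
import numpy as np, cv2
from station import telemetry, viewer, sign_off, nets, ctrl
from scipy.spatial.transform import Rotation as Ro
def pose(): 
    o=telemetry.get_obs(); T=np.eye(4); T[:3,:3]=Ro.from_quat(o["eef_rot"]).as_matrix(); T[:3,3]=o["tool_pos"]; return T
def grab(n):
    T=pose(); f=viewer.grab_frame(n)
    if n=="wrist": C=T@np.array(f["mount"])
    else:
        C=np.eye(4); C[:3,:3]=np.array(f["R"]).T; C[:3,3]=-C[:3,:3]@np.array(f["t"])
    return f,C
def K(f):
    F=240/np.tan(np.radians(f["vfov"])/2); return np.array([[F,0,f["cx"]],[0,F,f["cy"]],[0,0,1.]])
def w(C,p): return C[:3,:3]@np.asarray(p)+C[:3,3]
def proj(f,C,X):
    R=C[:3,:3].T; t=-R@C[:3,3]
    return cv2.projectPoints(np.array([X],float),cv2.Rodrigues(R)[0],t,K(f),np.array(f["dist_coeffs"],float))[0].ravel()
def cloud(f,C):
    d=f["depth"]; v,u=np.mgrid[:480,:640]; uv=np.stack([u,v],-1).reshape(-1,1,2).astype(float)
    n=cv2.undistortPoints(uv,K(f),np.array(f["dist_coeffs"],float)).reshape(480,640,2)
    P=np.dstack([n*d[...,None],d]); return P@C[:3,:3].T+C[:3,3]
def save(f,n): cv2.imwrite("pics/"+n,f["color"][...,::-1])
E
python3 - <<'E'
from h import *
for n in ["top","scene"]:
    f,C=grab(n); save(f,n+"0.png"); print(n,C[:3,3].round(3))
    for t in ["block_top","bearing_block","big_hub_top","big_hub","small_hub","collar","bracket","spacer","tray","wide_button_top","wide_station","narrow_station","mouse","charger","flask"]:
        for r in nets.tip_of(f,t): 
            X=w(C,r["centre"]); print(t,round(r["conf"],2),X.round(3),proj(f,C,X).round())
print(telemetry.get_obs())
E
```

```text
top [0.453 0.077 1.14 ]
block_top 0.71 [0.47  0.217 0.052] [250. 301.]
block_top 0.62 [0.764 0.225 0.052] [249. 172.]
bearing_block 0.88 [0.473 0.218 0.004] [253. 300.]
bearing_block 0.56 [0.767 0.219 0.   ] [254. 177.]
bearing_block 0.5 [ 0.791 -0.017  0.001] [352. 167.]
bearing_block 0.4 [ 0.575 -0.299  0.063] [482. 252.]
big_hub_top 0.84 [0.576 0.073 0.039] [315. 253.]
big_hub_top 0.25 [ 0.62   0.459 -0.003] [152. 238.]
big_hub 0.87 [0.576 0.072 0.005] [316. 255.]
small_hub 0.52 [0.59  0.194 0.006] [263. 249.]
small_hub 0.42 [ 0.443  0.408 -0.   ] [171. 313.]
collar 0.71 [0.575 0.072 0.036] [316. 254.]
collar 0.61 [0.459 0.095 0.007] [306. 306.]
bracket 0.96 [ 0.556 -0.035  0.004] [361. 264.]
spacer 0.68 [ 0.434 -0.031 -0.   ] [361. 316.]
tray 0.75 [0.513 0.087 0.   ] [309. 282.]
wide_button_top 0.85 [ 0.578 -0.298  0.063] [481. 251.]
wide_station 0.9 [ 0.58  -0.299  0.002] [473. 253.]
wide_station 0.42 [ 0.515  0.091 -0.001] [308. 282.]
narrow_station 0.87 [ 0.447 -0.299 -0.001] [475. 310.]
narrow_station 0.73 [0.574 0.069 0.003] [317. 256.]
narrow_station 0.51 [ 0.581 -0.298 -0.
[... 1428 characters left out ...]
06 -0.001] [158. 359.]
{'clock': 1.6, 'qpos': array([ 1.09998325e+00,  2.38240598e-01, -1.34843582e-02,  1.31923407e+00,
       -1.01046320e-05,  1.57079564e+00]), 'qd': array([-0.00087083, -0.00073825,  0.00024263,  0.00047584, -0.00241493,
        0.00165594]), 'effort': array([-1.29648681e-03, -5.38582313e+01,  3.46685922e+01,  3.04017914e-03,
       -1.24814574e-04, -1.38949170e-05]), 'tool_pos': array([0.23812604, 0.46783422, 0.23126101]), 'eef_rot': array([ 2.33237999e-01,  9.72419678e-01, -8.02839637e-05, -1.40608125e-05]), 'contact_force': array([-1.11201238,  0.00509488,  0.16383798]), 'ft_torque': array([ 0.00268772,  0.01668514, -0.05834402]), 'gripper_width': 0.08554059995043053}
```

```bash
python3 - <<'E'
import cv2
a=cv2.imread("pics/top0.png"); cv2.imwrite("pics/topc.png",cv2.resize(a[120:390,130:530],None,fx=2,fy=2,interpolation=2))
a=cv2.imread("pics/scene0.png"); cv2.imwrite("pics/scenec.png",cv2.resize(a[130:400,100:500],None,fx=2,fy=2,interpolation=2))
E
```

```text
(no output)
```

View pics/topc.png

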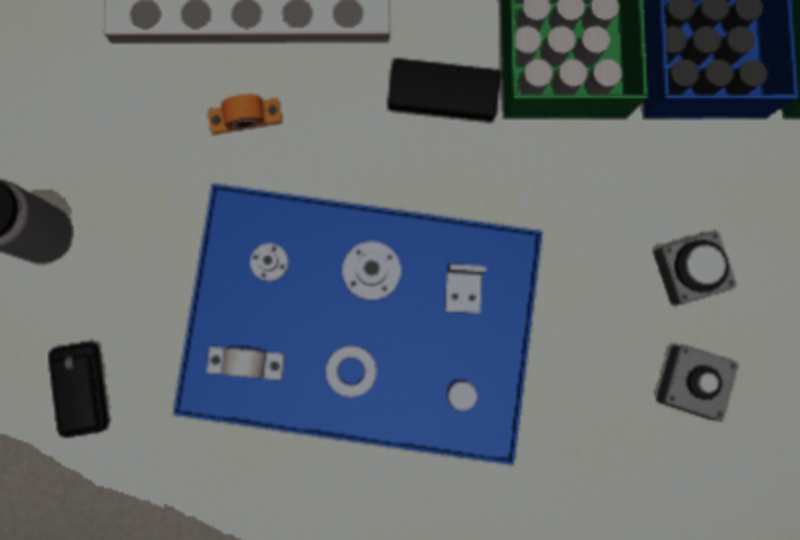

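View pics/scenec.png

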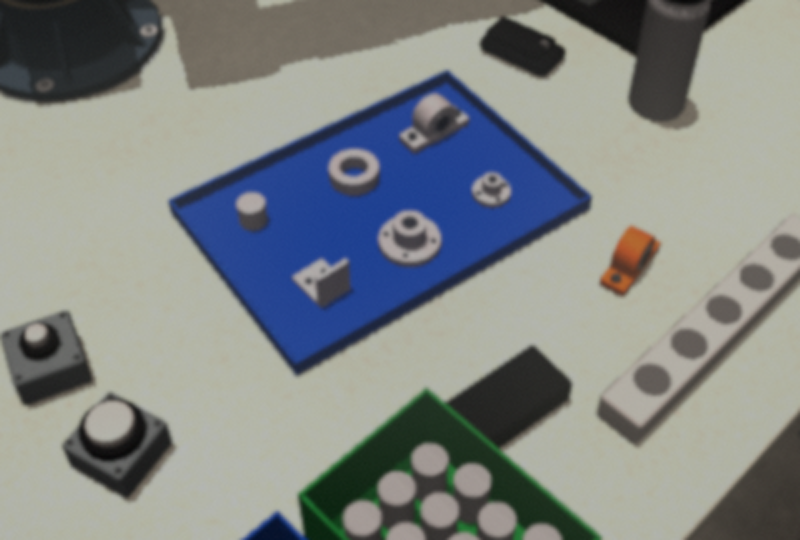

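The pictures agree with the nets. In the top crop:
- **Bearing blocks:** aluminium block at (245,362) in the tray, orange look-alike at (245,112) outside it. The aluminium one is meant.
- **Flanged hubs:** large one at (372,270), small one at (268,262). The large one is meant, clearly 68 mm against 44 mm.
- **Buttons:** wide button at (703,265), narrow one at (706,382). The wide one is meant.

I'll close the fingers and travel high to the block.

>>> arm_command([
  [[12,-12,0,0,0,0,0],[25,-27,0,0,0,0,0],[28,-30,0,0,0,0,0],[28,-30,0,0,0,0,0],[28,-30,0,0,0,0,0],[28,-30,0,0,0,0,0],[28,-30,0,0,0,0,0],[28,-30,0,0,0,0,0],[20,-22,0,0,0,0,0],[8,-10,0,0,0,0,0]],
])

```text
clock: 2.85
tool_pos: [0.4798, 0.2014, 0.2316]
eef_rot: [0.233, 0.972, -0.0, 0.001]
contact_force: [-0.1, -0.7, 0.3]
gripper_width: 0.0
```

```bash
python3 - <<'E'
from h import *
def fit(P,xy,r,zr):
    m=(np.hypot(P[...,0]-xy[0],P[...,1]-xy[1])<r)&(P[...,2]>zr[0])&(P[...,2]<zr[1])
    Q=P[m]; 
    if len(Q)<8: return len(Q)
    c,d=cv2.minEnclosingCircle(Q[:,:2].astype(np.float32)); return len(Q),np.round([*c,d],4),np.median(Q,0).round(4)
for n in ["top","scene","wrist"]:
    f,C=grab(n); P=cloud(f,C)
    print(n,"block",fit(P,(.4715,.217),.03,(.045,.065)),"hub",fit(P,(.578,.073),.028,(.028,.05)),"btn",fit(P,(.576,-.3),.03,(.05,.08)))
    if n=="wrist":
        for t in ["block_top","big_hub_top"]:
            for r in nets.tip_of(f,t): print(t,round(r["conf"],2),w(C,r["centre"]).round(4))
        save(f,"w1.png")
o=telemetry.get_obs(); print(o["clock"],o["tool_pos"],o["eef_rot"],o["qpos"],o["gripper_width"])
E
```

```text
top block 0 hub (195, array([0.5753, 0.0734, 0.0181]), array([0.5751, 0.0734, 0.0376])) btn (484, array([ 0.5755, -0.3009,  0.0298]), array([ 0.5742, -0.2987,  0.06  ]))
scene block (134, array([0.4717, 0.2155, 0.0212]), array([0.4719, 0.2135, 0.0507])) hub (209, array([0.576 , 0.0722, 0.0195]), array([0.5781, 0.0694, 0.0365])) btn (697, array([ 0.5761, -0.3002,  0.0299]), array([ 0.5814, -0.3027,  0.06  ]))
wrist block (1294, array([0.4699, 0.2181, 0.0231]), array([0.4695, 0.2186, 0.0516])) hub (587, array([0.574 , 0.0759, 0.0176]), array([0.57  , 0.0798, 0.0379])) btn 7
block_top 0.78 [0.4712 0.2154 0.0521]
block_top 0.71 [0.7636 0.2219 0.0491]
block_top 0.17 [ 0.5508 -0.0341  0.0025]
big_hub_top 0.82 [0.5738 0.0686 0.0409]
3.1 [0.47835905 0.20382782 0.23164668] [ 2.31917581e-01  9.72734978e-01 -8.17299379e-05  9.44148664e-04] [ 4.03540985e-01  2.28356336e-01 -2.57362113e-02  1.31528377e+00
 -1.25537372e-03  8.71637407e-01] 1.4721827981972296e-05
```

View pics/w1.png

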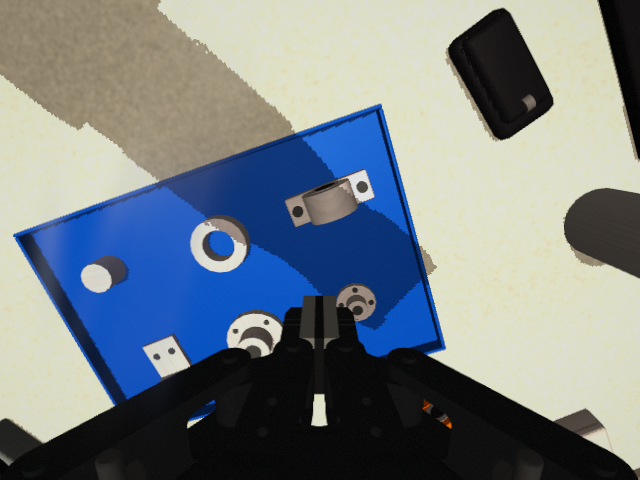

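The wrist view shows the bare-metal bearing block at (330,200), where I measured it: about (0.471, 0.217). I'll descend over it.

>>> arm_command([
  [[-7,13,0,0,0,0,0],[0,0,-10,0,0,0,0],[0,0,-22,0,0,0,0],[0,0,-26,0,0,0,0],[0,0,-26,0,0,0,0],[0,0,-24,0,0,0,0],[0,0,-18,0,0,0,0],[0,0,-8,0,0,0,0],[0,0,0,0,0,0,0],[0,0,0,0,0,0,0]],
])

```text
clock: 4.35
tool_pos: [0.4655, 0.2233, 0.091]
eef_rot: [0.226, 0.974, -0.0, 0.001]
contact_force: [0.8, -0.7, -0.3]
gripper_width: 0.0
```

>>> arm_command([
  [[4,-5,-6,0,0,0,0],[0,0,0,0,0,0,0],[0,0,0,0,0,0,0],[0,0,0,0,0,0,0],[0,0,0,0,0,0,0],[0,0,0,0,0,0,0],[0,0,0,0,0,0,0],[0,0,0,0,0,0,0],[0,0,0,0,0,0,0],[0,0,0,0,0,0,0]],
])

```text
clock: 5.6
tool_pos: [0.4708, 0.2183, 0.0861]
eef_rot: [0.226, 0.974, 0.001, 0.002]
contact_force: [-1.0, 0.4, -0.4]
gripper_width: -0.0002
```

>>> arm_command([
  [[0,0,-2,0,0,0,0],[0,0,0,0,0,0,0],[0,0,0,0,0,0,0],[0,0,0,0,0,0,0],[0,0,0,0,0,0,0],[0,0,0,0,0,0,0],[0,0,0,0,0,0,0],[0,0,0,0,0,0,0],[0,0,0,0,0,0,0],[0,0,0,0,0,0,0]],
])

```text
clock: 6.85
tool_pos: [0.4708, 0.2183, 0.084]
eef_rot: [0.226, 0.974, 0.001, 0.002]
contact_force: [0.1, 0.7, 0.2]
gripper_width: 0.0001
```

>>> arm_command([
  [[0,0,0,0,0,0,0],[0,0,0,0,0,0,0],[0,0,0,0,0,0,0],[0,0,0,0,0,0,0],[0,0,12,0,0,0,0],[0,0,25,0,0,0,0],[0,0,28,0,0,0,0],[0,0,28,0,0,0,0],[0,0,28,0,0,0,0],[0,0,15,0,0,0,0]],
])

```text
clock: 8.1
tool_pos: [0.4699, 0.2178, 0.2275]
eef_rot: [0.226, 0.974, 0.001, 0.002]
contact_force: [-1.0, -0.6, 0.4]
gripper_width: -0.0002
```

The tip dwelt about 2.8 s over the block. Next the larger hub at (0.576, 0.072), with its top at z 0.038.

>>> arm_command([
  [[6,-8,0,0,0,0,0],[14,-19,0,0,0,0,0],[18,-25,0,0,0,0,0],[18,-25,0,0,0,0,0],[18,-25,0,0,0,0,0],[16,-22,0,0,0,0,0],[10,-14,0,0,0,0,0],[5,-7,0,0,0,0,0],[0,0,0,0,0,0,0],[0,0,0,0,0,0,0]],
])

```text
clock: 9.35
tool_pos: [0.5776, 0.0654, 0.226]
eef_rot: [0.226, 0.974, 0.001, 0.001]
contact_force: [-0.2, 0.3, 0.1]
gripper_width: -0.0
```

>>> arm_command([
  [[-2,6,0,0,0,0,0],[0,0,0,0,0,0,0],[0,0,-12,0,0,0,0],[0,0,-24,0,0,0,0],[0,0,-28,0,0,0,0],[0,0,-28,0,0,0,0],[0,0,-26,0,0,0,0],[0,0,-18,0,0,0,0],[0,0,-8,0,0,0,0],[0,0,0,0,0,0,0]],
])

```text
clock: 10.6
tool_pos: [0.5723, 0.074, 0.0739]
eef_rot: [0.224, 0.975, 0.001, 0.0]
contact_force: [-0.1, 0.6, 0.8]
gripper_width: -0.0001
```

>>> arm_command([
  [[3,-1,-4,0,0,0,0],[0,0,0,0,0,0,0],[0,0,0,0,0,0,0],[0,0,0,0,0,0,0],[0,0,0,0,0,0,0],[0,0,0,0,0,0,0],[0,0,0,0,0,0,0],[0,0,0,0,0,0,0],[0,0,0,0,0,0,0],[0,0,0,0,0,0,0]],
])

```text
clock: 11.85
tool_pos: [0.5769, 0.0731, 0.0719]
eef_rot: [0.224, 0.975, 0.001, 0.002]
contact_force: [0.7, -0.6, 0.1]
gripper_width: -0.0002
```

>>> arm_command([
  [[0,0,0,0,0,0,0],[0,0,0,0,0,0,0],[0,0,0,0,0,0,0],[0,0,0,0,0,0,0],[0,0,0,0,0,0,0],[0,0,0,0,0,0,0],[0,0,0,0,0,0,0],[0,0,0,0,0,0,0],[0,0,0,0,0,0,0],[0,0,0,0,0,0,0]],
])

```text
clock: 13.1
tool_pos: [0.5769, 0.0731, 0.0718]
eef_rot: [0.224, 0.975, 0.001, 0.002]
contact_force: [0.2, -0.5, 0.5]
gripper_width: -0.0002
```

>>> arm_command([
  [[0,0,0,0,0,0,0],[0,0,0,0,0,0,0],[0,0,12,0,0,0,0],[0,0,25,0,0,0,0],[0,0,28,0,0,0,0],[0,0,28,0,0,0,0],[0,0,28,0,0,0,0],[0,0,20,0,0,0,0],[0,0,8,0,0,0,0],[0,0,0,0,0,0,0]],
])

```text
clock: 14.35
tool_pos: [0.5765, 0.0731, 0.2308]
eef_rot: [0.224, 0.975, 0.002, 0.004]
contact_force: [-0.3, -1.1, -1.5]
gripper_width: 0.0003
```

>>> arm_command([
  [[0,-12,0,0,0,0,0],[0,-30,0,0,0,0,0],[0,-44,0,0,0,0,0],[0,-50,0,0,0,0,0],[0,-50,0,0,0,0,0],[0,-50,0,0,0,0,0],[0,-50,0,0,0,0,0],[0,-40,0,0,0,0,0],[0,-22,0,0,0,0,0],[0,-8,0,0,0,0,0]],
])

```text
clock: 15.6
tool_pos: [0.5694, -0.2981, 0.2209]
eef_rot: [0.224, 0.975, 0.002, -0.004]
contact_force: [0.2, 0.6, -0.3]
gripper_width: -0.0001
```

```bash
python3 - <<'E'
from h import *
f,C=grab("wrist"); save(f,"w2.png"); P=cloud(f,C)
for r in nets.tip_of(f,"wide_button_top"): X=w(C,r["centre"]); print(round(r["conf"],2),X.round(4),proj(f,C,X).round())
m=(np.hypot(P[...,0]-.576,P[...,1]+.3)<.03)&(P[...,2]>.055)&(P[...,2]<.08); Q=P[m]; print(len(Q),Q.mean(0) if len(Q) else 0, cv2.minEnclosingCircle(Q[:,:2].astype(np.float32)) if len(Q) else 0)
o=telemetry.get_obs(); print(o["clock"],o["tool_pos"],o["eef_rot"],o["qpos"],o["contact_force"])
E
```

```text
0.84 [ 0.5754 -0.2987  0.0637] [321. 236.]
1930 [ 0.57513944 -0.30049867  0.06183567] ((0.5761820673942566, -0.300906777381897), 0.021965719759464264)
15.7 [ 0.56966731 -0.2971614   0.22117521] [ 0.22318028  0.97476953  0.00149504 -0.00356277] [-4.81328326e-01  4.54392919e-01  2.83721984e-01  1.40777614e+00
  1.08643242e-03 -3.11774116e-02] [-0.07440474  0.53462999  0.42097093]
```

View pics/w2.png

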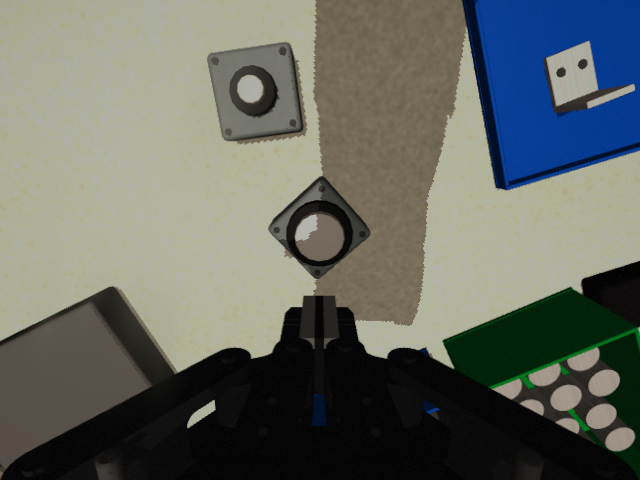

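The wide button, 22 mm in radius, shows at (320,235): (0.576, -0.3005), top at about z 0.061. The narrow one is at (252,90). I'll descend to just above the wide button.

>>> arm_command([
  [[6,-3,0,0,0,0,0],[0,0,0,0,0,0,0],[0,0,-12,0,0,0,0],[0,0,-24,0,0,0,0],[0,0,-28,0,0,0,0],[0,0,-28,0,0,0,0],[0,0,-22,0,0,0,0],[0,0,-14,0,0,0,0],[0,0,-6,0,0,0,0],[0,0,0,0,0,0,0]],
])

```text
clock: 16.95
tool_pos: [0.5764, -0.2932, 0.0808]
eef_rot: [0.219, 0.976, 0.002, -0.004]
contact_force: [-0.2, 0.4, 0.7]
gripper_width: 0.0003
```

>>> arm_command([
  [[0,-6,0,0,0,0,0],[0,0,0,0,0,0,0],[0,0,-4,0,0,0,0],[0,0,-4,0,0,0,0],[0,0,-4,0,0,0,0],[0,0,-3,0,0,0,0],[0,0,-3,0,0,0,0],[0,0,-2,0,0,0,0],[0,0,0,0,0,0,0],[0,0,0,0,0,0,0]],
])

```text
clock: 18.2
tool_pos: [0.5775, -0.3003, 0.0617]
eef_rot: [0.219, 0.976, 0.001, -0.002]
contact_force: [-0.8, -0.3, 0.9]
gripper_width: -0.0007
```

>>> arm_command([
  [[0,0,-2,0,0,0,0],[0,0,-1,0,0,0,0],[0,0,-1,0,0,0,0],[0,0,-1,0,0,0,0],[0,0,-1,0,0,0,0],[0,0,-1,0,0,0,0],[0,0,0,0,0,0,0],[0,0,0,0,0,0,0],[0,0,0,0,0,0,0],[0,0,0,0,0,0,0]],
])

```text
clock: 19.45
tool_pos: [0.5776, -0.3003, 0.0564]
eef_rot: [0.219, 0.976, 0.001, -0.001]
contact_force: [-1.8, 1.3, 4.9]
gripper_width: 0.0
```

>>> arm_command([
  [[0,0,-1,0,0,0,0],[0,0,-1,0,0,0,0],[0,0,-1,0,0,0,0],[0,0,-1,0,0,0,0],[0,0,0,0,0,0,0],[0,0,0,0,0,0,0],[0,0,0,0,0,0,0],[0,0,0,0,0,0,0],[0,0,0,0,0,0,0],[0,0,0,0,0,0,0]],
])

```text
clock: 20.7
tool_pos: [0.5776, -0.3004, 0.0561]
eef_rot: [0.219, 0.976, 0.001, 0.0]
contact_force: [-1.7, 1.1, 5.1]
gripper_width: -0.0001
```

>>> arm_command([
  [[0,0,-2,0,0,0,0],[0,0,-2,0,0,0,0],[0,0,-3,0,0,0,0],[0,0,-3,0,0,0,0],[0,0,-3,0,0,0,0],[0,0,-3,0,0,0,0],[0,0,-3,0,0,0,0],[0,0,-3,0,0,0,0],[0,0,-3,0,0,0,0],[0,0,-3,0,0,0,0]],
])

```text
clock: 21.95
tool_pos: [0.5777, -0.3004, 0.0557]
eef_rot: [0.219, 0.976, -0.001, 0.009]
contact_force: [-10.6, 4.5, 29.8]
gripper_width: 0.0001
```

The force rose to 30 N with almost no further travel, so the button is on its stop. I'll release straight up and move clear.

>>> arm_command([
  [[0,0,0,0,0,0,0],[0,0,4,0,0,0,0],[0,0,8,0,0,0,0],[0,0,15,0,0,0,0],[0,0,25,0,0,0,0],[0,0,28,0,0,0,0],[0,0,28,0,0,0,0],[0,0,28,0,0,0,0],[0,0,20,0,0,0,0],[0,0,8,0,0,0,0]],
])

```text
clock: 23.2
tool_pos: [0.5777, -0.3003, 0.2291]
eef_rot: [0.219, 0.976, -0.002, 0.01]
contact_force: [0.0, 0.2, 0.2]
gripper_width: -0.0002
```

>>> arm_command([
  [[0,0,0,0,0,0,0],[0,0,0,0,0,0,0],[0,0,0,0,0,0,0],[0,0,0,0,0,0,0],[0,0,0,0,0,0,0],[0,0,0,0,0,0,0],[0,0,0,0,0,0,0],[0,0,0,0,0,0,0],[0,0,0,0,0,0,0],[0,0,0,0,0,0,0]],
])

```text
clock: 24.45
tool_pos: [0.5769, -0.2999, 0.2267]
eef_rot: [0.219, 0.976, -0.001, 0.008]
contact_force: [0.2, -0.1, 0.4]
gripper_width: -0.0002
```

```bash
python3 - <<'E'
from h import *
f,C=grab("wrist"); P=cloud(f,C); m=np.hypot(P[...,0]-.576,P[...,1]+.3005)<.012; print("button z",np.median(P[m][:,2]))
f,C=grab("scene"); a=cv2.imread("pics/scene0.png")[...,::-1]; save(f,"s2.png"); P=cloud(f,C)
for n,p in [("block_top",(.471,.217,.054)),("big_hub_top",(.578,.071,.038)),("wide_button_top",0)]:
    print(n,[(round(r["conf"],2),w(C,r["centre"]).round(3)) for r in nets.tip_of(f,n)[:2]])
o=telemetry.get_obs(); print(o["clock"],o["tool_pos"],o["contact_force"])
d=cv2.absdiff(f["color"],np.ascontiguousarray(a)); print("tray change px",(d[150:310,180:400].max(2)>60).sum())
E
```

```text
button z 0.2656075138132499
block_top [(0.89, array([0.474, 0.219, 0.057])), (0.6, array([0.76 , 0.223, 0.051]))]
big_hub_top [(0.81, array([0.577, 0.074, 0.04 ]))]
wide_button_top [(0.69, array([ 0.574, -0.303,  0.063])), (0.64, array([ 0.788, -0.014, -0.005]))]
24.7 [ 0.5769704  -0.29991914  0.22662871] [-0.72649559 -1.30818977  0.38027998]
tray change px 3845
```

View pics/s2.png

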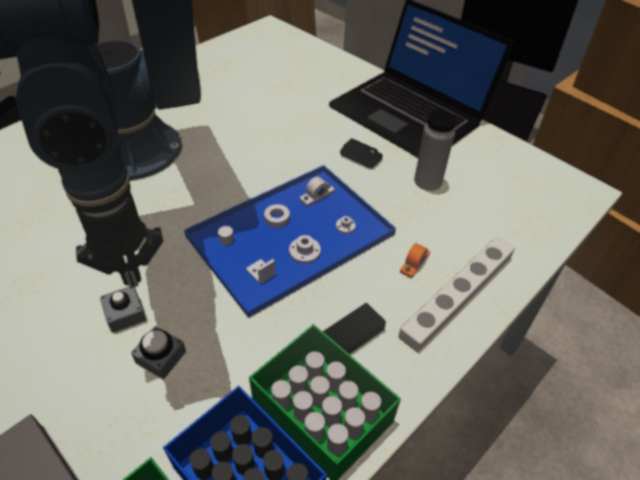

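The final view shows all parts in place, the wide button up at (157,343) and the arm clear above it. The tray pixel change looks like the arm's shadow.

```bash
python3 -c "
from station import sign_off; print(sign_off())"
```

```text
the job is handed in; nothing more can be done
None
```

The job is done and handed in, at about 25 s on the robot's clock against the 51 s limit.

- **Bearing block:** I pointed at the bare-metal block in the tray, not the orange look-alike, from about 30 mm above its top. The tip was within about 2 mm of the measured centre and stayed about 2.8 s.
- **Larger hub:** I pointed from about 34 mm above its top for more than 2.5 s.
- **Travel between:** All sideways travel was at about 0.22–0.23 m height, with the fingers shut.
- **Wide button:** I pressed it about 6 mm, until it stopped moving. The force had risen to about 30 N, well past the 5 N needed. I then went straight up to 0.227 m.

**Last checks:**
- The tool force was back to about zero. The block and hub tops were found within about 4 mm of where they were before, which is the network's accuracy.
- The button looks released in the last picture, and the network put its top at 0.063 m, matching the height before the press.
- My wrist-camera depth check of the button gave no usable reading (0.266 m, probably the gripper itself), so the release rests on the scene camera.
- The before-and-after picture comparison showed changed pixels around the tray. I take these to be the arm's shadow and did not check further.

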